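Index the marking fixture one pitch and lock it

TASK

Advance the laser-marking fixture by one pitch: crank the handwheel clockwise (seen from above) through exactly one full revolution, so that its handle stops beside the index tab again, and let go. Then take the mallet out of its dock, knock the sprung lock pin under the station's arm fully down with the mallet's head, and leave the mallet standing on its striking face with the whole head on the rubber mat. Only the mallet may touch the station, never the hand, and the other things on the bench stay where they are.

Things in the scene. Friction and masses are not known exactly. Their poses are not given: they have to be found in the camera images.
- handwheel (a joint): Angle of the level bare-steel handwheel (disc 158 mm across, top 70 mm above the table, hub to 78 mm). 0 with the handle beside the index tab, as at the start; grows clockwise seen from above; one revolution is 6.283. Light friction (about 2 N at the handle), stays where it is left; stops at -1.0 and 7.78. It drives the fixture plate 40 mm sideways per revolution.
- wheel_handle (a point): Centre of the gripping part of the handwheel's upright black handle, 102 mm above the table: a peg 23 mm in diameter that stands 52 mm tall on the wheel (its top is at 124 mm), 60 mm from the wheel's axis, and spins freely about its own upright axis, so the gripper need not turn with the wheel.
- wheel_axis (a point): Point on the handwheel's upright axis, 71.5 mm above the table. x points from the axis to the index tab.
- index_tab (a point): Top of the small upright steel index tab on the gearbox just outside the wheel's rim, 87 mm from the axis and 65 mm above the table.
- station: Fixed aluminium and grey marking station. Origin on the table straight below the lock pin; x away from the robot, y left. The pin's block spans x -30 to 30, y -45 to 45 mm, 55 mm tall; base, fixture plate, column (x 10 to 80, y -170 to -110 mm) and laser head lie at x above 0. The side towards the robot (x below -30 mm) is open.
- lock_pin (a joint): Travel of the sprung steel lock pin: 0 up, as at the start, 0.015 m fully down. About 8 N pushes it; its friction holds it where it is left.
- pin_top (a point): Centre of the top of the lock pin's round cap, 36 mm across, 76 mm above the table when up. A grey arm crosses right above it along the station's y (x -28 to 28, y -120 to 30 mm, underside 190 mm, top 235 mm above the table): the mallet's head goes in under it with the handle towards the station's -x and the hand outside.
- mallet_head (a point): Centre of the mallet's black and grey block head, 50 x 50 mm and 76 mm tall; 38 mm above the striking face. A light wooden handle, 22 mm wide and 28 mm tall, runs from it along -x, level with this point, to 135 mm from it. z is up when it stands on its face, as at the start; it stands so by itself. About 0.4 kg, balance point within 10 mm of here.
- mallet_grip (a point): Point in the middle of the mallet's wooden handle, 85 mm from the centre of the head; same axes as the head.
- dock: Fixed dark steel dock that hides the mallet's handle: two walls and a roof, 80 mm in x, 90 mm in y, inside 64 mm wide and 72 mm high, outside 78 mm high. Origin under its centre; the mallet's head stands 80 mm from it, before the +y mouth. Draw the mallet about 100 mm out along +y before lifting it more than 15 mm.
- mat_centre (a point): Centre of the top of the black rubber mat, 150 mm along its x, 180 mm along its y, 3 mm thick, fixed.
- spray: Bystander: white bottle 60 mm across, 170 mm tall; origin under its centre.
- ring_stock: Bystander: stepped steel piece 60 mm across, 75 mm tall; origin under its centre.
- driver: Bystander: screwdriver 180 mm long, lying.
- spanner: Bystander: spanner 160 mm long, lying.
- bin: Bystander: grey bin 140 x 200 x 60 mm with two metal blanks; origin under its centre.
- cup: Bystander: white mug 80 mm across, 95 mm tall; origin under its centre.
- mallet: The mallet as a whole, origin at the centre of its lower striking face; its parts and sizes are given with its two points.
- gearbox: The fixed round gearbox, 184 mm across, that carries the handwheel and its handle; origin on the table below the wheel's axis, x towards the index tab.
There are look-alikes about, which are no part of the job. Leave any red look-alike of the mallet alone. What is shaped like the gearbox but yellow is not meant.

How it is judged:
By the outcome, as a careful person would: the job done as asked, in the order asked, and still so for the second after the job is handed in, with the robot touching nothing.
It also fails if it takes over 72 s, if anything falls off the work surface, if the arm or the gripper's body presses on something with over 40 N, if the wrist force passes 120 N, or if a joint passes its speed limit or range.

ROBOT

A 7-joint arm with a two-finger parallel gripper is mounted at the origin on the work surface. World frame = base frame: x ahead of the robot, y to its left, z up, the work surface at z = 0. Lengths are in m, angles in rad, forces in N, time in s.
With the tool pointing down it reaches from about 0.4 to 0.85 m from the base axis. Payload 10.4 kg.
Tool frame: the origin (TCP) lies midway between the tips of the shut fingers; the grasp point (between the pads) lies 19 mm behind it; z points along the fingers, y is the line along which they close (so a half turn about z gives the same grasp; the last joint's range is limited). The gripper opens to 87 mm and grips with 3 to 60 N. Pads are 19 mm wide; open, the fingers measure 117 mm over their backs; the gripper's body (75 mm by 190 mm) begins 51 mm behind the grasp point.
Start: joints at [1.146, 0.332, -0.065, 1.46, 0.022, 1.35, -0.088], TCP at [0.244, -0.575, 0.223] pointing down, gripper open.
Joint ranges: [-2.6, 2.6], [-0.5, 2.12], [-1.47, 1.34], [0.16, 2.42], [-1.27, 4.41], [0.06, 2.06], [-2.6, 2.6]. Speed limits (rad/s): [2.22, 2.22, 2.79, 2.79, 3.14, 3.14, 3.14].

INTERFACE

Orientations are given as a unit quaternion [x, y, z, w].
In Python, from bench import sensors, eyes, order gives the robot as it stands.
- The arm moves only by the tool arm_command, never from a script. Its argument "steps" is a list of rows, each an object with "rot": the turn, a rotation vector about the world's x, y, z in degrees, a list of three; "slide": the shift along the world's x, y, z in m, a list of three; "grip": the opening, from 0 (shut) to 1 (fully open). A call has exactly 8 rows; each row shifts and turns the commanded pose from where the row before left it; what a row does not reach is not made up. A row lasts 1/8 s, in which the tool goes at most 62.5 mm and 10.7 degrees, less where a joint would pass 70% of its speed; a pose out of reach is approached as far as the arm can. A call with a gripper value outside its range is refused whole. The fingers move at their own pace and stop on an object; "newtons" is the grip in N (left out, the last holds). Time passes only in rows, so rows that do not move let the fingers close, or fill a call up. It gives the time, the measured TCP pose, the force, the opening and the grip force at its end, in the units of the state.
- sensors.read_state(): the state, without advancing time (a new reading comes with each control period).
- eyes.camera(name): name is "side" or "top"; returns a dict with "pixels" (480x640x3 uint8, red, green, blue), "intrinsics" (3x3 intrinsics, pixels), "pose" (4x4, takes a point from camera to world coordinates). Camera axes: x right, y down, z forward; pixel columns grow to the right and rows downward; lengths in m; the calibration is good to about 2 mm. A picture is of the moment at which its call begins. There is no depth.
- order.close_job(): hands the job in; it is judged then, once.
Trained networks look in a picture, given as the dict that the camera call returned (one of the last four; its "shot" number tells which), for a name from the list of things; names that differ only in an ending like _2 or _b are one class to them, and where a whole thing is asked for, a point or a joint stands for the part that bears it (a point fixed in the world has none). Each returns a list of dicts, best first, with "conf" (0 to 1); they miss things now and then, are a little off and sometimes report something else, mostly with a low value. They report only what shows in the picture. A call takes as long as a camera call. They do not tell look-alikes from the thing itself.
- eyes.look_for(name, picture): "bbox" ([left, top, right, bottom] in pixels, round what is visible of it).
The state is a dict: "time": time; "joint_positions": joint angles; "joint_vel": joint speeds; "joint_torque": joint torques, N m; "ee_pos": TCP position; "eef_rot": TCP orientation; "ft_force": force on the tool from outside, world axes, zero at the start; "torque": the same for the moment, N m; "width": finger opening in m; "grip_force": force on a finger pad.
Only numpy, scipy, OpenCV 4.12 (cv2) and the standard library are available. Lean on these libraries where they do the work, as an engineer would, in place of code of your own. Each camera call takes 0.05 s, during which the arm holds its last target. There are 200 camera calls.

## Working session

There is one attempt and no reset: what is moved stays moved. The work goes in short steps, Python scripts to look and compute and a tool call to move; the robot and the scene stay as the last step left them, time stands still between calls to the robot, and variables do not carry over. Pictures are saved under pics/ and viewed, at most 10 in all, crops included, and the job is handed in when it is done.

Besides the shell and the picture viewer there is one more tool, called after "Request:" in YAML: its name, and indented under it one key for each argument. arm_command: Moves the arm, as the interface text tells. Its arguments: {"type":"object","properties":{"steps":{"type":"array","items":{"type":"object","properties":{"rot":{"type":"array","items":{"type":"number"}},"slide":{"type":"array","items":{"type":"number"}},"grip":{"type":"number"}}}},"newtons":{"type":"number"}},"required":["steps"]}

```bash
mkdir -p pics; cat > h.py <<'E'
import numpy as np, cv2
from bench import sensors, eyes, order
def save(p,n,crop=None,s=1):
    im=p["pixels"][:,:,::-1]
    if crop: l,t,r,b=crop; im=im[t:b,l:r]
    if s!=1: im=cv2.resize(im,None,fx=s,fy=s,interpolation=cv2.INTER_CUBIC)
    cv2.imwrite(f"pics/{n}.png",im)
def ray(p,u,v):
    K=np.array(p["intrinsics"]);T=np.array(p["pose"])
    d=T[:3,:3]@np.linalg.solve(K,[u,v,1.]); return T[:3,3],d
def atz(p,u,v,z):
    o,d=ray(p,u,v); return o+d*(z-o[2])/d[2]
def proj(p,X):
    K=np.array(p["intrinsics"]);T=np.array(p["pose"])
    c=T[:3,:3].T@(np.array(X)-T[:3,3]); q=K@c; return q[:2]/q[2]
def tri(p1,a,p2,b):
    A=[];y=[]
    M=np.zeros((3,3));r=np.zeros(3)
    for p,q in((p1,a),(p2,b)):
        o,d=ray(p,*q); d=d/np.linalg.norm(d);P=np.eye(3)-np.outer(d,d);M+=P;r+=P@o
    return np.linalg.solve(M,r)
E
python3 - <<'E'
from h import *
np.set_printoptions(precision=3,suppress=True)
P={}
for c in("top","side"):
    p=eyes.camera(c);P[c]=p;save(p,c+"0")
    print(c,np.array(p["pose"]).round(3).tolist(),p["intrinsics"])
    for n in["wheel_handle","gearbox","index_tab","mallet_head","mallet","station","pin_top","lock_pin","dock","mat_centre","spray","ring_stock","bin","cup","driver","spanner"]:
        print(n,[(np.round(d["bbox"]).astype(int).tolist(),round(d["conf"],2)) for d in eyes.look_for(n,p)][:4])
s=sensors.read_state();print(s["time"],s["ee_pos"],s["eef_rot"],s["width"])
E
```

```text
top [[-0.014, -0.992, 0.127, 0.281], [-1.0, 0.013, -0.008, 0.01], [0.007, -0.127, -0.992, 1.167], [0.0, 0.0, 0.0, 1.0]] [[463.975   0.    313.434]
 [  0.    463.975 241.347]
 [  0.      0.      1.   ]]
wheel_handle []
gearbox [([149, 301, 230, 380], 0.9), ([192, 150, 264, 227], 0.76)]
index_tab [([193, 148, 264, 228], 0.85), ([147, 301, 229, 379], 0.65)]
mallet_head [([390, 198, 425, 227], 0.76), ([352, 255, 393, 323], 0.57)]
mallet [([390, 199, 426, 228], 0.65), ([352, 257, 392, 318], 0.57)]
station [([238, 31, 399, 172], 0.91)]
pin_top [([300, 145, 314, 154], 0.5)]
lock_pin [([296, 143, 313, 154], 0.45)]
dock [([413, 179, 465, 227], 0.59)]
mat_centre [([311, 171, 392, 242], 0.78)]
spray [([440, 126, 480, 165], 0.82), ([475, 158, 494, 217], 0.16)]
ring_stock [([424, 262, 456, 287], 0.81), ([190, 151, 268, 229], 0.16)]
bin [([79, 192, 171, 253], 0.7), ([311, 172, 390, 243], 0.41)]
cup [([128, 140, 167, 192], 0.95)]
driver [([169, 274, 242, 285], 0.93), ([194, 149, 267, 228], 0.34)]
spanner [([476, 157, 497, 213], 0.89), ([127, 140, 169, 192], 0.55)]
side [[-0.674, -0.503, 0.541, -0.3
[... 555 characters left out ...]
 [([351, 240, 410, 275], 0.69), ([341, 189, 371, 221], 0.57)]
station [([173, 95, 303, 246], 0.86), ([252, 319, 284, 341], 0.27)]
pin_top [([250, 204, 262, 215], 0.57)]
lock_pin [([367, 157, 408, 183], 0.49)]
dock [([351, 170, 387, 213], 0.64)]
mat_centre [([282, 206, 360, 258], 0.67)]
spray [([338, 123, 358, 178], 0.98)]
ring_stock [([403, 206, 428, 236], 0.87), ([342, 186, 370, 223], 0.69)]
bin [([93, 299, 203, 397], 0.88), ([346, 186, 373, 222], 0.58)]
cup [([116, 270, 165, 315], 0.57)]
driver [([227, 317, 287, 354], 0.95), ([344, 189, 370, 221], 0.29)]
spanner [([370, 155, 407, 183], 0.52), ([346, 188, 369, 224], 0.34)]
1.7 [ 0.244 -0.575  0.223] [0.98 0.2  0.   0.  ] 0.08713195543028157
```

View pics/top0.png

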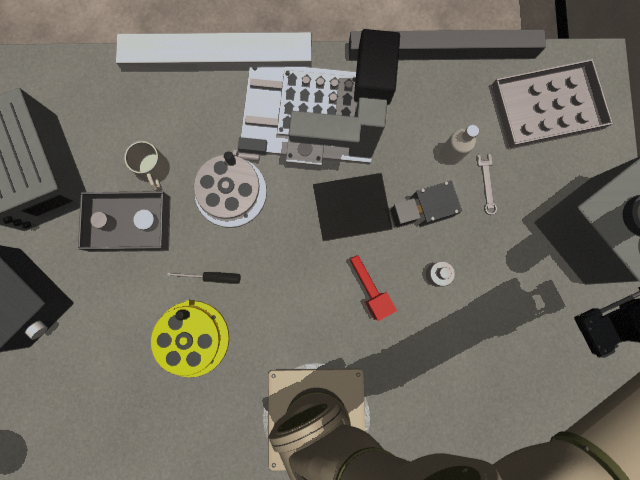

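View pics/side0.png

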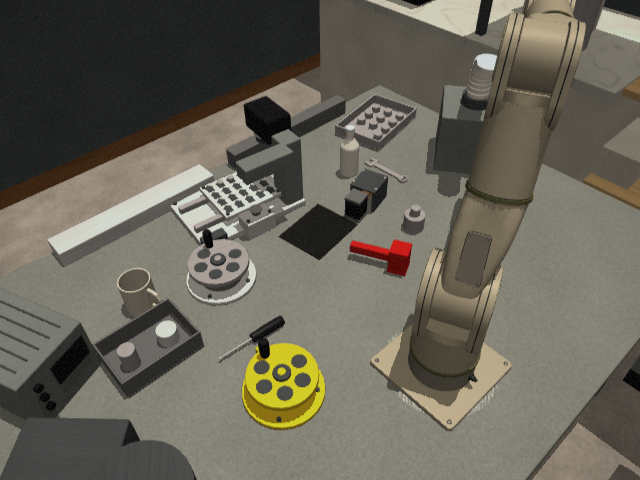

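The handwheel could be the steel disc at top (226,186) or the yellow look-alike at (190,340). I choose the steel one. The mallet could be the black and grey head in the dock at (406,212) or the red one at (378,300). I choose the docked one. Next is one close crop to check both.

```bash
python3 - <<'E'
from h import *
p=eyes.camera("top");q=eyes.camera("side")
def c(p,l,t,w,h,W=400,H=300): return cv2.resize(p["pixels"][t:t+h,l:l+w,::-1],(W,H),interpolation=cv2.INTER_CUBIC)
im=np.vstack([np.hstack([c(p,180,135,100,75),c(p,380,165,100,75)]),np.hstack([c(q,170,215,100,75),c(q,320,155,100,75)])])
cv2.imwrite("pics/c1.png",im)
E
```

```text
(no output)
```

View pics/c1.png

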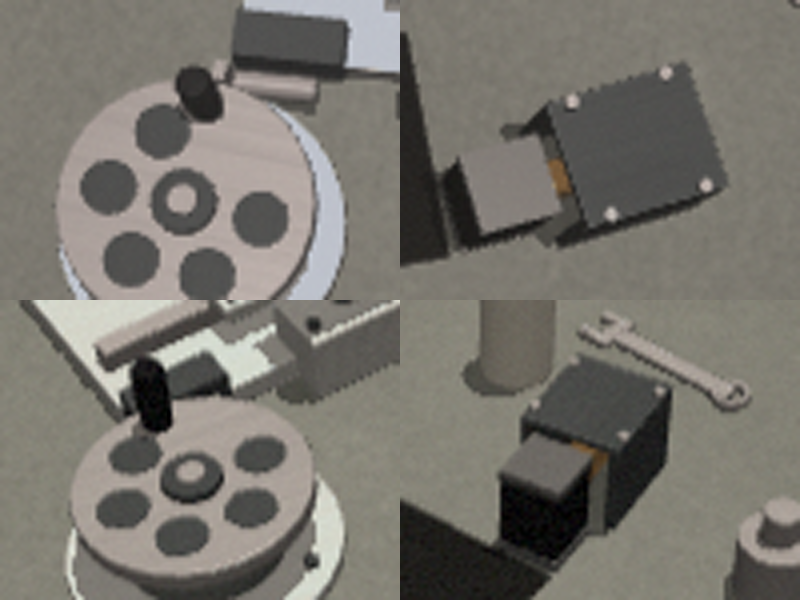

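The crop shows the steel wheel: hub at top (226,185), handle cap at (229,155), index tab at (235,152). It also shows the grey-topped mallet head at (408,212), with its wooden handle running into the dock roof centred near (439,202). Both choices hold.

```bash
python3 - <<'E'
from h import *
np.set_printoptions(precision=4,suppress=True)
p=eyes.camera("top");q=eyes.camera("side")
t=lambda x,y:(180+x/4,135+y/4)
m=lambda x,y:(380+(x-400)/4,165+y/4)
s=lambda x,y:(170+x/4,215+(y-300)/4)
s2=lambda x,y:(320+(x-400)/4,155+(y-300)/4)
hub=atz(p,*t(183,200),.078);print("hub",hub,"tri",tri(p,t(183,200),q,s(191,470)))
h=atz(p,*t(195,80),.124);print("handle",h,tri(p,t(195,80),q,s(149,364)),np.linalg.norm((h-hub)[:2]))
tab=atz(p,*t(220,72),.065);print("tab",tab,np.linalg.norm((tab-hub)[:2]))
print("head",[atz(p,*m(*c),.076) for c in((457,158),(535,137),(562,215),(483,235))])
hc=np.mean([atz(p,*m(*c),.076) for c in((457,158),(535,137),(562,215),(483,235))],0);print(hc, "side",np.mean([atz(q,*s2(*c),.076) for c in((500,468),(535,432),(594,452),(563,497))],0))
D=[atz(p,*m(*c),.078) for c in((548,103),(688,63),(725,185),(590,228))];print("dock",D,np.mean(D,0))
print("bolts",[atz(p,*m(*c),.078)[:2] for c in((572,101),(666,73),(706,186),(611,214))])
M=[atz(p,*c,.003) for c in((314,185),(383,174),(392,230),(321,241))];print("mat",M,np.mean(M,0))
print("pin tri",tri(p,(307,149.5),q,(256,209.5)), atz(q,256,208,.076))
print("blk front edge",atz(p,287,161,.055),atz(p,323,165,.055))
cv2.imwrite("pics/c2.png",np.hstack([cv2.resize(p["pixels"][95:175,270:350,::-1],(400,400),interpolation=2),cv2.resize(q["pixels"][180:240,230:290,::-1],(400,400),interpolation=2)]))
for c,pp in(("top",p),("side",q)):
  print(pp["shot"],[ (d["bbox"],d["conf"]) for d in eyes.look_for("pin_top",pp)])
E
```

```text
hub [0.5597 0.2097 0.078 ] tri [0.561  0.211  0.0778]
handle [0.6192 0.1951 0.124 ] [0.6205 0.196  0.1209] 0.06120725978421127
tab [0.6432 0.1903 0.065 ] 0.08569610772261424
head [array([ 0.5073, -0.194 ,  0.076 ]), array([ 0.5196, -0.2414,  0.076 ]), array([ 0.4718, -0.2556,  0.076 ]), array([ 0.4603, -0.2079,  0.076 ])]
[ 0.4898 -0.2247  0.076 ] side [ 0.4911 -0.2231  0.076 ]
dock [array([ 0.5399, -0.2496,  0.078 ]), array([ 0.5635, -0.3353,  0.078 ]), array([ 0.4884, -0.3535,  0.078 ]), array([ 0.4634, -0.2715,  0.078 ])] [ 0.5138 -0.3025  0.078 ]
bolts [array([ 0.5409, -0.2641]), array([ 0.5574, -0.3216]), array([ 0.4879, -0.3421]), array([ 0.4717, -0.2844])]
mat [array([ 0.5761, -0.003 ,  0.003 ]), array([ 0.603 , -0.1815,  0.003 ]), array([ 0.4566, -0.1996,  0.003 ]), array([ 0.4308, -0.0187,  0.003 ])] [ 0.5166 -0.1007  0.003 ]
pin tri [0.6527 0.0157 0.0639] [0.6488 0.021  0.076 ]
blk front edge [0.6245 0.0634 0.055 ] [ 0.6132 -0.0254  0.055 ]
5 [([298.6, 144.1, 312.8, 154.0], 0.68), ([192.6, 152.2, 258.7, 220.4], 0.18)]
6 [([249.1, 206.4, 261.7, 216.3], 0.6), ([175.0, 94.5, 304.8, 247.0], 0.26)]
```

View pics/c2.png

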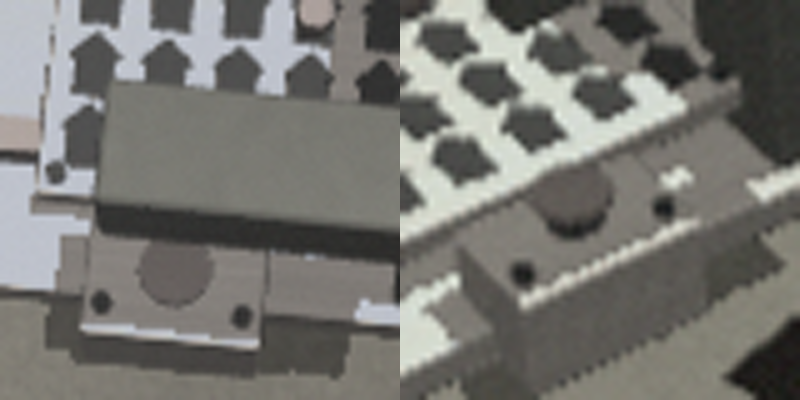

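c2 shows the cap at top px about (305,149) and the front edge of the pin block from (286,161) to (322,165). So the pin is at about (0.648, 0.018) and the station's yaw is about −7°. The wheel axis is at (0.560, 0.210), with the handle at (0.619, 0.196).

Request:
arm_command:
  steps:
    - {"slide": [0.0234, 0.0482, 0.01], "rot": [0, 0, 5.4], "grip": 1}
    - {"slide": [0.0234, 0.0482, 0.01], "rot": [0, 0, 5.4], "grip": 1}
    - {"slide": [0.0234, 0.0482, 0.01], "rot": [0, 0, 5.4], "grip": 1}
    - {"slide": [0.0234, 0.0482, 0.01], "rot": [0, 0, 5.4], "grip": 1}
    - {"slide": [0.0234, 0.0482, 0], "rot": [0, 0, 5.4], "grip": 1}
    - {"slide": [0.0234, 0.0482, 0], "rot": [0, 0, 5.4], "grip": 1}
    - {"slide": [0.0234, 0.0482, 0], "rot": [0, 0, 5.4], "grip": 1}
    - {"slide": [0.0234, 0.0482, 0], "rot": [0, 0, 5.4], "grip": 1}

```text
time: 3.0
ee_pos: [0.4322, -0.188, 0.2629]
eef_rot: [0.837, 0.547, 0.0, 0.0]
ft_force: [0.8, -0.1, 0.3]
width: 0.0872
grip_force: 0.0
```

Request:
arm_command:
  steps:
    - {"slide": [0.0234, 0.0482, 0], "rot": [0, 0, 5.4], "grip": 1}
    - {"slide": [0.0234, 0.0482, 0], "rot": [0, 0, 5.4], "grip": 1}
    - {"slide": [0.0234, 0.0482, 0], "rot": [0, 0, 5.4], "grip": 1}
    - {"slide": [0.0234, 0.0482, 0], "rot": [0, 0, 5.4], "grip": 1}
    - {"slide": [0.0234, 0.0482, 0], "rot": [0, 0, 5.4], "grip": 1}
    - {"slide": [0.0234, 0.0482, 0], "rot": [0, 0, 5.4], "grip": 1}
    - {"slide": [0.0234, 0.0482, 0], "rot": [0, 0, 5.4], "grip": 1}
    - {"slide": [0.0234, 0.0482, 0], "rot": [0, 0, 5.4], "grip": 1}

```text
time: 4.0
ee_pos: [0.6197, 0.1972, 0.2626]
eef_rot: [0.577, 0.817, 0.0, 0.0]
ft_force: [0.6, -0.1, 0.9]
width: 0.0871
grip_force: 0.0
```

Request:
arm_command:
  steps:
    - {"slide": [-0.0003, -0.0005, -0.045], "grip": 1}
    - {"slide": [0, 0, -0.045], "grip": 1}
    - {"slide": [0, 0, -0.045], "grip": 1}
    - {"slide": [0, 0, -0.04], "grip": 1}
    - {"slide": [0, 0, 0], "grip": 0.15}
    - {"slide": [0, 0, 0], "grip": 0.15}
    - {"slide": [0, 0, 0], "grip": 0.15}
    - {"slide": [0, 0, 0], "grip": 0.15}
  newtons: 20

```text
schema error: expected keys rot, slide, grip
```

Request:
arm_command:
  steps:
    - {"rot": [0, 0, 0], "slide": [-0.0003, -0.0005, -0.045], "grip": 1}
    - {"rot": [0, 0, 0], "slide": [0, 0, -0.045], "grip": 1}
    - {"rot": [0, 0, 0], "slide": [0, 0, -0.045], "grip": 1}
    - {"rot": [0, 0, 0], "slide": [0, 0, -0.04], "grip": 1}
    - {"rot": [0, 0, 0], "slide": [0, 0, 0], "grip": 0.15}
    - {"rot": [0, 0, 0], "slide": [0, 0, 0], "grip": 0.15}
    - {"rot": [0, 0, 0], "slide": [0, 0, 0], "grip": 0.15}
    - {"rot": [0, 0, 0], "slide": [0, 0, 0], "grip": 0.15}
  newtons: 20

```text
time: 5.0
ee_pos: [0.6192, 0.1957, 0.089]
eef_rot: [0.578, 0.816, 0.001, 0.001]
ft_force: [-1.1, -0.6, -0.4]
width: 0.0548
grip_force: 0.0
```

Request:
arm_command:
  steps:
    - {"rot": [0, 0, 0], "slide": [0, 0, 0], "grip": 0.15}
    - {"rot": [0, 0, 0], "slide": [0, 0, 0], "grip": 0.15}
    - {"rot": [0, 0, 0], "slide": [0, 0, 0], "grip": 0.15}
    - {"rot": [0, 0, 0], "slide": [0, 0, 0], "grip": 0.15}
    - {"rot": [0, 0, 0], "slide": [0, 0, 0], "grip": 0.15}
    - {"rot": [0, 0, 0], "slide": [0, 0, 0], "grip": 0.15}
    - {"rot": [0, 0, 0], "slide": [0, 0, 0], "grip": 0.15}
    - {"rot": [0, 0, 0], "slide": [0, 0, 0], "grip": 0.15}

```text
time: 6.0
ee_pos: [0.6191, 0.1954, 0.0877]
eef_rot: [0.578, 0.816, 0.0, 0.0]
ft_force: [5.1, 0.6, -2.0]
width: 0.022
grip_force: 20.0
```

```bash
python3 - <<'E'
from h import *
s=sensors.read_state();print(s["ee_pos"],s["ft_force"],s["width"],s["grip_force"])
a=np.radians(-13.7-np.arange(0,361,15));P=.06*np.c_[np.cos(a),np.sin(a)]
print(np.diff(P,axis=0).round(4).tolist())
E
```

```text
[0.61906724 0.1953746  0.08767732] [ 5.05298232  0.57713249 -1.98589405] 0.022026293934089357 19.99969361932017
[[-0.0057, -0.0146], [-0.0093, -0.0126], [-0.0122, -0.0098], [-0.0143, -0.0063], [-0.0155, -0.0024], [-0.0156, 0.0017], [-0.0146, 0.0057], [-0.0126, 0.0093], [-0.0098, 0.0122], [-0.0063, 0.0143], [-0.0024, 0.0155], [0.0017, 0.0156], [0.0057, 0.0146], [0.0093, 0.0126], [0.0122, 0.0098], [0.0143, 0.0063], [0.0155, 0.0024], [0.0156, -0.0017], [0.0146, -0.0057], [0.0126, -0.0093], [0.0098, -0.0122], [0.0063, -0.0143], [0.0024, -0.0155], [-0.0017, -0.0156]]
```

Request:
arm_command:
  steps:
    - {"rot": [0, 0, 0], "slide": [-0.0057, -0.0146, 0], "grip": 0.15}
    - {"rot": [0, 0, 0], "slide": [-0.0093, -0.0126, 0], "grip": 0.15}
    - {"rot": [0, 0, 0], "slide": [-0.0122, -0.0098, 0], "grip": 0.15}
    - {"rot": [0, 0, 0], "slide": [-0.0143, -0.0063, 0], "grip": 0.15}
    - {"rot": [0, 0, 0], "slide": [-0.0155, -0.0024, 0], "grip": 0.15}
    - {"rot": [0, 0, 0], "slide": [-0.0156, 0.0017, 0], "grip": 0.15}
    - {"rot": [0, 0, 0], "slide": [-0.0146, 0.0057, 0], "grip": 0.15}
    - {"rot": [0, 0, 0], "slide": [-0.0126, 0.0093, 0], "grip": 0.15}

```text
time: 7.0
ee_pos: [0.5187, 0.1672, 0.0877]
eef_rot: [0.578, 0.816, 0.001, 0.0]
ft_force: [11.2, 6.9, -9.5]
width: 0.0223
grip_force: 20.0
```

Request:
arm_command:
  steps:
    - {"rot": [0, 0, 0], "slide": [-0.0088, 0.0132, 0], "grip": 0.15}
    - {"rot": [0, 0, 0], "slide": [-0.0063, 0.0143, 0], "grip": 0.15}
    - {"rot": [0, 0, 0], "slide": [-0.0024, 0.0155, 0], "grip": 0.15}
    - {"rot": [0, 0, 0], "slide": [0.0017, 0.0156, 0], "grip": 0.15}
    - {"rot": [0, 0, 0], "slide": [0.0057, 0.0146, 0], "grip": 0.15}
    - {"rot": [0, 0, 0], "slide": [0.0093, 0.0126, 0], "grip": 0.15}
    - {"rot": [0, 0, 0], "slide": [0.0122, 0.0098, 0], "grip": 0.15}
    - {"rot": [0, 0, 0], "slide": [0.0143, 0.0063, 0], "grip": 0.15}

```text
time: 8.0
ee_pos: [0.5452, 0.2683, 0.0875]
eef_rot: [0.578, 0.816, -0.001, 0.0]
ft_force: [-0.4, -10.3, 8.9]
width: 0.0221
grip_force: 20.0
```

Request:
arm_command:
  steps:
    - {"rot": [0, 0, 0], "slide": [0.0155, 0.0024, 0], "grip": 0.15}
    - {"rot": [0, 0, 0], "slide": [0.0156, -0.0017, 0], "grip": 0.15}
    - {"rot": [0, 0, 0], "slide": [0.0146, -0.0057, 0], "grip": 0.15}
    - {"rot": [0, 0, 0], "slide": [0.0126, -0.0093, 0], "grip": 0.15}
    - {"rot": [0, 0, 0], "slide": [0.0098, -0.0122, 0], "grip": 0.15}
    - {"rot": [0, 0, 0], "slide": [0.0063, -0.0143, 0], "grip": 0.15}
    - {"rot": [0, 0, 0], "slide": [0.0024, -0.0155, 0], "grip": 0.15}
    - {"rot": [0, 0, 0], "slide": [-0.0017, -0.0156, 0], "grip": 0.15}

```text
time: 9.0
ee_pos: [0.6198, 0.1976, 0.0876]
eef_rot: [0.577, 0.817, 0.001, -0.0]
ft_force: [-3.4, 3.0, 4.5]
width: 0.0224
grip_force: 20.0
```

Request:
arm_command:
  steps:
    - {"rot": [0, 0, 0], "slide": [-0.0005, -0.002, 0], "grip": 0.15}
    - {"rot": [0, 0, 0], "slide": [0, 0, 0], "grip": 0.15}
    - {"rot": [0, 0, 0], "slide": [0, 0, 0], "grip": 0.15}
    - {"rot": [0, 0, 0], "slide": [0, 0, 0], "grip": 0.7}
    - {"rot": [0, 0, 0], "slide": [0, 0, 0], "grip": 0.7}
    - {"rot": [0, 0, 0], "slide": [0, 0, 0], "grip": 0.7}
    - {"rot": [0, 0, 0], "slide": [0, 0, 0], "grip": 0.7}
    - {"rot": [0, 0, 0], "slide": [0, 0, 0], "grip": 0.7}

```text
time: 10.0
ee_pos: [0.6191, 0.1944, 0.0875]
eef_rot: [0.578, 0.816, 0.0, 0.0]
ft_force: [-1.0, -0.7, -0.6]
width: 0.0586
grip_force: 0.0
```

```bash
python3 - <<'E'
from h import *
s=sensors.read_state();print(s["ee_pos"],s["ft_force"],s["width"],s["grip_force"])
E
```

```text
[0.61906513 0.19442205 0.0875312 ] [-1.03233219 -0.74713198 -0.59669014] 0.05859674285509607 0.0
```

Request:
arm_command:
  steps:
    - {"rot": [0, 0, 0], "slide": [0, 0, 0.02], "grip": 1}
    - {"rot": [0, 0, 0], "slide": [0, 0, 0.05], "grip": 1}
    - {"rot": [0, 0, 0], "slide": [0, 0, 0.06], "grip": 1}
    - {"rot": [0, 0, 0], "slide": [0, 0, 0.05], "grip": 1}
    - {"rot": [0, 0, -0.5], "slide": [-0.0161, -0.0525, 0], "grip": 1}
    - {"rot": [0, 0, -0.5], "slide": [-0.0161, -0.0525, 0], "grip": 1}
    - {"rot": [0, 0, -0.5], "slide": [-0.0161, -0.0525, 0], "grip": 1}
    - {"rot": [0, 0, -0.5], "slide": [-0.0161, -0.0525, 0], "grip": 1}

```text
time: 11.0
ee_pos: [0.554, -0.0168, 0.2692]
eef_rot: [0.592, 0.806, 0.0, 0.001]
ft_force: [0.7, -0.9, 0.2]
width: 0.0868
grip_force: 0.0
```

Request:
arm_command:
  steps:
    - {"rot": [0, 0, -0.5], "slide": [-0.0161, -0.0525, 0], "grip": 1}
    - {"rot": [0, 0, -0.5], "slide": [-0.0161, -0.0525, 0], "grip": 1}
    - {"rot": [0, 0, -0.5], "slide": [-0.0161, -0.0525, 0], "grip": 1}
    - {"rot": [0, 0, -0.5], "slide": [-0.0161, -0.0525, 0], "grip": 1}
    - {"rot": [0, 0, 0], "slide": [0, 0, 0], "grip": 1}
    - {"rot": [0, 0, 0], "slide": [0, 0, 0], "grip": 1}
    - {"rot": [0, 0, 0], "slide": [0, 0, 0], "grip": 1}
    - {"rot": [0, 0, 0], "slide": [0, 0, 0], "grip": 1}

```text
time: 12.0
ee_pos: [0.4907, -0.2244, 0.2679]
eef_rot: [0.605, 0.796, 0.0, 0.0]
ft_force: [-0.4, 0.4, 0.0]
width: 0.0872
grip_force: 0.0
```

```bash
python3 - <<'E'
from h import *
s=sensors.read_state();print(s["ee_pos"],s["eef_rot"],s["joint_positions"])
p=eyes.camera("top");q=eyes.camera("side")
def c(p,l,t,w,h,W=400,H=300): return cv2.resize(p["pixels"][t:t+h,l:l+w,::-1],(W,H),interpolation=cv2.INTER_CUBIC)
cv2.imwrite("pics/c3.png",np.vstack([np.hstack([c(p,180,135,100,75),c(q,170,215,100,75)]),np.hstack([c(p,300,120,200,150),c(q,270,100,200,150)])]))
E
```

```text
[ 0.49073041 -0.22436238  0.26786417] [6.05028653e-01 7.96203670e-01 1.36631745e-04 1.63556162e-04] [ 0.89927857  0.17195642 -0.6224748   1.59148696  0.10109657  1.41033769
  0.53885175]
```

View pics/c3.png

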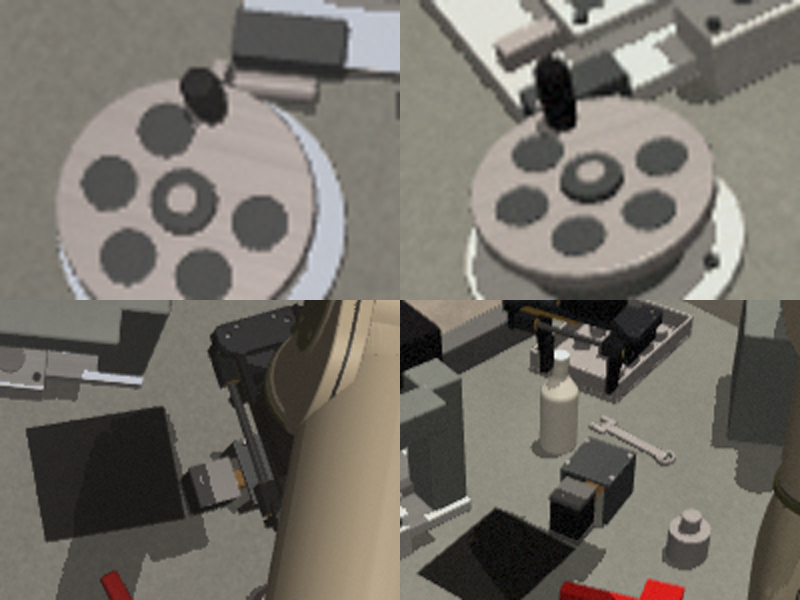

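The wheel holes have turned about 3° past the start, e.g. (165,128) against (161,130) in the crop. I'll quantify that with ECC before deciding on a correction.

```bash
cat > rot.py <<'E'
from h import *
def wheelrot(cur,cam):
    # warp wheel top plane to a metric bird view, ECC euclid
    ref=cv2.imread(f"pics/{cam}0.png"); 
    px=np.array([.5604,.2103,.070]);s=.085
    src=np.float32([proj(cur,px+np.array([a*s,b*s,0])) for a,b in((-1,-1),(1,-1),(1,1),(-1,1))])
    H=cv2.getPerspectiveTransform(src,np.float32([[0,0],[300,0],[300,300],[0,300]]))
    g=lambda i:cv2.GaussianBlur(cv2.cvtColor(cv2.warpPerspective(i,H,(300,300),flags=2),cv2.COLOR_BGR2GRAY),(0,0),2).astype(np.float32)
    m=np.zeros((300,300),np.uint8);cv2.circle(m,(150,150),115,255,-1)
    cv2.circle(m,(int(150+300/.17*.065*np.cos(np.radians(-13.7))),int(150+300/.17*.065*np.sin(np.radians(-13.7)))),50,0,-1)
    cc,W=cv2.findTransformECC(g(ref),g(cur["pixels"][:,:,::-1].copy()),np.eye(2,3,dtype=np.float32),cv2.MOTION_EUCLIDEAN,(3,300,1e-7),m,5)
    return cc,np.degrees(np.arctan2(W[1,0],W[0,0])),W[:,2]
E
python3 - <<'E'
from rot import *
for c in("top","side"): print(c,wheelrot(eyes.camera(c),c))
E
```

```text
top (0.996809953041242, np.float32(-2.8431218), array([-7.2885637,  7.7044168], dtype=float32))
side (0.994723757589024, np.float32(-2.7570882), array([-7.4142914,  7.759291 ], dtype=float32))
```

Both cameras agree on an overshoot of about 2.8°. There is plenty of time, so I'll go back and correct it.

Request:
arm_command:
  steps:
    - {"rot": [0, 0, 0.5], "slide": [0.016, 0.0522, 0], "grip": 1}
    - {"rot": [0, 0, 0.5], "slide": [0.016, 0.0522, 0], "grip": 1}
    - {"rot": [0, 0, 0.5], "slide": [0.016, 0.0522, 0], "grip": 1}
    - {"rot": [0, 0, 0.5], "slide": [0.016, 0.0522, 0], "grip": 0.6}
    - {"rot": [0, 0, 0.5], "slide": [0.016, 0.0522, 0], "grip": 0.6}
    - {"rot": [0, 0, 0.5], "slide": [0.016, 0.0522, 0], "grip": 0.6}
    - {"rot": [0, 0, 0.5], "slide": [0.016, 0.0522, 0], "grip": 0.6}
    - {"rot": [0, 0, 0.5], "slide": [0.016, 0.0522, 0], "grip": 0.6}

```text
time: 13.2
ee_pos: [0.6188, 0.1935, 0.2674]
eef_rot: [0.578, 0.816, -0.0, 0.0]
ft_force: [0.3, -0.8, 0.6]
width: 0.0536
grip_force: 0.0
```

Request:
arm_command:
  steps:
    - {"rot": [0, 0, 0], "slide": [0, 0, -0.05], "grip": 0.6}
    - {"rot": [0, 0, 0], "slide": [0, 0, -0.05], "grip": 0.6}
    - {"rot": [0, 0, 0], "slide": [0, 0, -0.05], "grip": 0.6}
    - {"rot": [0, 0, 0], "slide": [0, 0, -0.03], "grip": 0.15}
    - {"rot": [0, 0, 0], "slide": [0, 0, 0], "grip": 0.15}
    - {"rot": [0, 0, 0], "slide": [0, 0, 0], "grip": 0.15}
    - {"rot": [0, 0, 0], "slide": [0, 0, 0], "grip": 0.15}
    - {"rot": [0, 0, 0], "slide": [0, 0, 0], "grip": 0.15}
  newtons: 30

```text
time: 14.2
ee_pos: [0.6193, 0.1926, 0.0895]
eef_rot: [0.578, 0.816, 0.001, 0.001]
ft_force: [0.4, 0.5, 7.6]
width: 0.0225
grip_force: 30.0
```

```bash
python3 - <<'E'
from rot import *
s=sensors.read_state();print(s["ee_pos"],s["ft_force"],s["width"],s["grip_force"])
for c in("top","side"): print(c,wheelrot(eyes.camera(c),c))
E
```

```text
[0.61929402 0.19262098 0.08949525] [0.39690265 0.4768358  7.58580816] 0.022480003200736974 30.001202202402055
top (0.6336496535146613, np.float32(-3.3422134), array([-8.279559,  8.883168], dtype=float32))
side (0.7975132190871346, np.float32(-3.2405355), array([-7.3802495,  7.524982 ], dtype=float32))
```

Request:
arm_command:
  steps:
    - {"rot": [0, 0, 0], "slide": [0.0004, 0.0015, 0], "grip": 0.15}
    - {"rot": [0, 0, 0], "slide": [0.0004, 0.0016, 0], "grip": 0.15}
    - {"rot": [0, 0, 0], "slide": [0, 0, 0], "grip": 0.15}
    - {"rot": [0, 0, 0], "slide": [0, 0, 0], "grip": 0.15}
    - {"rot": [0, 0, 0], "slide": [0, 0, 0], "grip": 0.6}
    - {"rot": [0, 0, 0], "slide": [0, 0, 0], "grip": 0.6}
    - {"rot": [0, 0, 0], "slide": [0, 0, 0], "grip": 0.6}
    - {"rot": [0, 0, 0], "slide": [0, 0, 0], "grip": 0.6}

```text
time: 15.3
ee_pos: [0.619, 0.1951, 0.0875]
eef_rot: [0.578, 0.816, -0.0, -0.0]
ft_force: [0.2, -0.7, -1.2]
width: 0.0497
grip_force: 0.0
```

Request:
arm_command:
  steps:
    - {"rot": [0, 0, 0], "slide": [0, 0, 0.02], "grip": 0.6}
    - {"rot": [0, 0, 0], "slide": [0, 0, 0.05], "grip": 1}
    - {"rot": [0, 0, 0], "slide": [0, 0, 0.06], "grip": 1}
    - {"rot": [0, 0, 0], "slide": [0, 0, 0.05], "grip": 1}
    - {"rot": [0, 0, -0.5], "slide": [-0.0161, -0.0525, 0], "grip": 1}
    - {"rot": [0, 0, -0.5], "slide": [-0.0161, -0.0525, 0], "grip": 1}
    - {"rot": [0, 0, -0.5], "slide": [-0.0161, -0.0525, 0], "grip": 1}
    - {"rot": [0, 0, -0.5], "slide": [-0.0161, -0.0525, 0], "grip": 1}

```text
time: 16.3
ee_pos: [0.554, -0.0161, 0.2691]
eef_rot: [0.592, 0.806, 0.0, 0.001]
ft_force: [0.1, -0.4, 0.3]
width: 0.0869
grip_force: 0.0
```

```bash
python3 - <<'E'
from rot import *
s=sensors.read_state();print(s["ee_pos"])
for c in("top","side"): print(c,wheelrot(eyes.camera(c),c))
E
```

```text
[ 0.55402488 -0.01612009  0.26911787]
top (0.9994558872798518, np.float32(-0.10008234), array([-0.2508934,  0.2358836], dtype=float32))
side (0.998658741195439, np.float32(-0.15073042), array([-0.4587016 ,  0.37075204], dtype=float32))
```

Request:
arm_command:
  steps:
    - {"rot": [0, 0, -0.5], "slide": [-0.016, -0.052, 0], "grip": 1}
    - {"rot": [0, 0, -0.5], "slide": [-0.016, -0.052, 0], "grip": 1}
    - {"rot": [0, 0, -0.5], "slide": [-0.016, -0.052, 0], "grip": 1}
    - {"rot": [0, 0, -0.5], "slide": [-0.0155, -0.052, 0], "grip": 1}
    - {"rot": [0, 0, 0], "slide": [0, 0, -0.055], "grip": 1}
    - {"rot": [0, 0, 0], "slide": [0, 0, -0.055], "grip": 1}
    - {"rot": [0, 0, 0], "slide": [0, 0, -0.05], "grip": 1}
    - {"rot": [0, 0, 0], "slide": [0, 0, 0], "grip": 1}

```text
time: 17.4
ee_pos: [0.4895, -0.2216, 0.1059]
eef_rot: [0.605, 0.796, -0.0, -0.003]
ft_force: [-0.1, -0.1, 0.6]
width: 0.0871
grip_force: 0.0
```

Request:
arm_command:
  steps:
    - {"rot": [0, 0, 0], "slide": [0, 0, -0.03], "grip": 1}
    - {"rot": [0, 0, 0], "slide": [0, 0, -0.03], "grip": 1}
    - {"rot": [0, 0, 0], "slide": [0, 0, -0.018], "grip": 1}
    - {"rot": [0, 0, 0], "slide": [0, 0, 0], "grip": 0.4}
    - {"rot": [0, 0, 0], "slide": [0, 0, 0], "grip": 0.4}
    - {"rot": [0, 0, 0], "slide": [0, 0, 0], "grip": 0.4}
    - {"rot": [0, 0, 0], "slide": [0, 0, 0], "grip": 0.4}
    - {"rot": [0, 0, 0], "slide": [0, 0, 0], "grip": 0.4}
  newtons: 40

```text
time: 18.4
ee_pos: [0.4914, -0.223, 0.03]
eef_rot: [0.606, 0.796, 0.0, 0.0]
ft_force: [-1.4, 1.1, 2.6]
width: 0.0497
grip_force: 40.0
```

Request:
arm_command:
  steps:
    - {"rot": [0, 0, 0], "slide": [0, 0, 0.008], "grip": 0.4}
    - {"rot": [0, 0, 0], "slide": [0, 0, 0], "grip": 0.4}
    - {"rot": [0, 0, 0], "slide": [-0.0053, 0.0193, 0], "grip": 0.4}
    - {"rot": [0, 0, 0], "slide": [-0.0053, 0.0193, 0], "grip": 0.4}
    - {"rot": [0, 0, 0], "slide": [-0.0053, 0.0193, 0], "grip": 0.4}
    - {"rot": [0, 0, 0], "slide": [-0.0053, 0.0193, 0], "grip": 0.4}
    - {"rot": [0, 0, 0], "slide": [-0.0053, 0.0193, 0], "grip": 0.4}
    - {"rot": [0, 0, 0], "slide": [-0.0053, 0.0193, 0], "grip": 0.4}

```text
time: 19.4
ee_pos: [0.459, -0.1057, 0.0376]
eef_rot: [0.606, 0.796, 0.0, 0.0]
ft_force: [0.4, -0.0, -2.9]
width: 0.0497
grip_force: 40.0
```

Request:
arm_command:
  steps:
    - {"rot": [0, 0, 0], "slide": [0, 0, 0.04], "grip": 0.4}
    - {"rot": [0, 0, 0], "slide": [0, 0, 0.03], "grip": 0.4}
    - {"rot": [0, 0, -10.25], "slide": [0.0078, 0.0016, 0], "grip": 0.4}
    - {"rot": [0, 0, -10.25], "slide": [0.0078, 0.0016, 0], "grip": 0.4}
    - {"rot": [0, 0, -10.25], "slide": [0.0078, 0.0016, 0], "grip": 0.4}
    - {"rot": [0, 0, -10.25], "slide": [0.0078, 0.0016, 0], "grip": 0.4}
    - {"rot": [0, 0, -10.25], "slide": [0.0078, 0.0016, 0], "grip": 0.4}
    - {"rot": [0, 0, -10.25], "slide": [0.0078, 0.0016, 0], "grip": 0.4}

```text
time: 20.4
ee_pos: [0.5062, -0.0966, 0.1075]
eef_rot: [0.929, 0.371, -0.0, -0.0]
ft_force: [-0.0, 0.3, -3.2]
width: 0.05
grip_force: 40.0
```

Request:
arm_command:
  steps:
    - {"rot": [0, 0, -10.25], "slide": [0.0078, 0.0016, 0], "grip": 0.4}
    - {"rot": [0, 0, -10.25], "slide": [0.0078, 0.0016, 0], "grip": 0.4}
    - {"rot": [0, 0, -10.25], "slide": [0.0078, 0.0016, 0], "grip": 0.4}
    - {"rot": [0, 0, -10.25], "slide": [0.0078, 0.0016, 0], "grip": 0.4}
    - {"rot": [0, 0, -10.25], "slide": [0.0078, 0.0016, 0], "grip": 0.4}
    - {"rot": [0, 0, 0], "slide": [0, 0, -0.03], "grip": 0.4}
    - {"rot": [0, 0, 0], "slide": [0, 0, 0], "grip": 0.4}
    - {"rot": [0, 0, 0], "slide": [0, 0, 0], "grip": 0.4}

```text
time: 21.4
ee_pos: [0.5453, -0.0891, 0.0783]
eef_rot: [0.998, -0.064, 0.0, -0.0]
ft_force: [0.3, 0.3, -3.1]
width: 0.0496
grip_force: 40.0
```

```bash
python3 - <<'E'
from h import *
s=sensors.read_state();print(s["ee_pos"],s["eef_rot"],s["joint_positions"],s["width"])
p=eyes.camera("top");q=eyes.camera("side")
cv2.imwrite("pics/c4.png",np.hstack([cv2.resize(p["pixels"][130:330,270:470,::-1],(400,400)),cv2.resize(q["pixels"][120:320,220:420,::-1],(400,400))]))
E
```

```text
[ 0.54532838 -0.08907347  0.07834735] [ 9.97970711e-01 -6.36742542e-02  2.20249353e-04 -2.65333063e-06] [ 0.48885314  0.34378479 -0.47968952  1.79798193  0.18106606  1.04284559
 -1.75670825] 0.049616900622099815
```

View pics/c4.png

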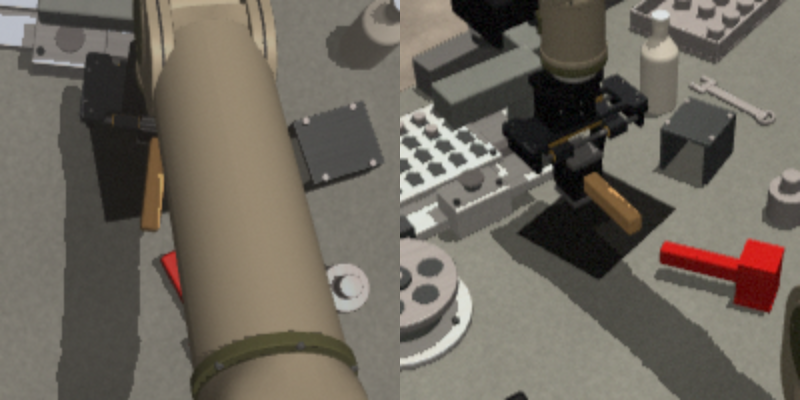

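Request:
arm_command:
  steps:
    - {"rot": [0, 0, 0], "slide": [0, 0, -0.025], "grip": 0.4}
    - {"rot": [0, 0, 0], "slide": [0, 0, -0.014], "grip": 0.4}
    - {"rot": [0, 0, 0], "slide": [0, 0, -0.006], "grip": 0.4}
    - {"rot": [0, 0, 0], "slide": [0, 0, 0], "grip": 0.4}
    - {"rot": [0, 0, 0], "slide": [0, 0, 0], "grip": 0.9}
    - {"rot": [0, 0, 0], "slide": [0, 0, 0], "grip": 0.9}
    - {"rot": [0, 0, 0], "slide": [0, 0, 0], "grip": 0.9}
    - {"rot": [0, 0, 0], "slide": [0, 0, 0.01], "grip": 0.9}

```text
time: 22.5
ee_pos: [0.5447, -0.0893, 0.0424]
eef_rot: [0.998, -0.064, -0.001, -0.0]
ft_force: [-0.2, -1.2, 0.5]
width: 0.0762
grip_force: 0.0
```

Request:
arm_command:
  steps:
    - {"rot": [0, 0, 0], "slide": [0, 0, 0.03], "grip": 0.9}
    - {"rot": [0, 0, 0], "slide": [0, 0, 0.04], "grip": 0.8}
    - {"rot": [0, 0, 0], "slide": [0, 0, 0], "grip": 0.6}
    - {"rot": [0, 0, 0], "slide": [-0.0446, 0.0056, 0], "grip": 0.6}
    - {"rot": [0, 0, 0], "slide": [-0.0447, 0.0057, 0], "grip": 0.6}
    - {"rot": [0, 0, 0], "slide": [0, 0, 0], "grip": 0.6}
    - {"rot": [0, 0, 0], "slide": [0, 0, 0], "grip": 0.6}
    - {"rot": [0, 0, 0], "slide": [0, 0, 0], "grip": 0.6}

```text
time: 23.5
ee_pos: [0.4567, -0.0781, 0.1126]
eef_rot: [0.998, -0.064, 0.0, -0.0]
ft_force: [-0.9, -0.1, 0.2]
width: 0.0518
grip_force: 0.0
```

```bash
python3 - <<'E'
from h import *
s=sensors.read_state();print(s["ee_pos"],s["eef_rot"],s["width"],s["ft_force"])
p=eyes.camera("top");q=eyes.camera("side")
cv2.imwrite("pics/c5.png",np.hstack([cv2.resize(p["pixels"][130:280,270:420,::-1],(400,400)),cv2.resize(q["pixels"][170:270,260:360,::-1],(400,400))]))
E
```

```text
[ 0.45669072 -0.0780655   0.11262815] [ 9.97960294e-01 -6.38369324e-02  2.33634576e-04 -2.08901430e-04] 0.051805606041034416 [-0.86796335 -0.08595151  0.20640254]
```

View pics/c5.png

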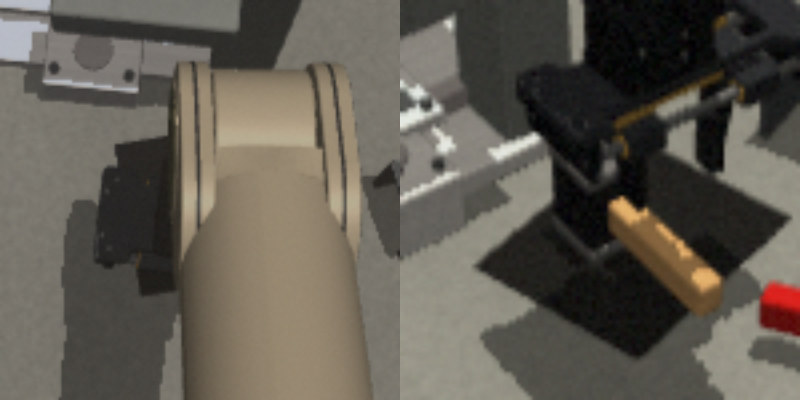

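c5 shows the mallet standing wholly on the mat. Its handle runs from side px (316,222) to (337,240), and the nearest bottom corner of the head is at (309,235).

```bash
python3 - <<'E'
from h import *
q=eyes.camera("side")
f=lambda x,y:(260+(x-400)/4,170+y/4)
for n,c,z in(("end top",(712,272),.055),("end mid bottom",(703,308),.027),("start top",(622,203),.055),("head corner low",(598,262),.003),("head left corner low",(553,216),.003)): print(n,atz(q,*f(*c),z))
x=np.array([.992,-.127]);
for h in((.545,-.089),): h=np.array(h);print("pred end",h-.135*x,"corner(-x,+y)",h-.025*x+.025*np.array([.127,.992]),"(-x,-y)",h-.025*x-.025*np.array([.127,.992]), "(+x,+y)",h+.025*x+.025*np.array([.127,.992]))
E
```

```text
end top [ 0.41854553 -0.07731113  0.055     ]
end mid bottom [ 0.41794845 -0.06855469  0.027     ]
start top [ 0.51126679 -0.07968814  0.055     ]
head corner low [ 0.51966341 -0.06280607  0.003     ]
head left corner low [ 0.57815852 -0.07120476  0.003     ]
pred end [ 0.41108  -0.071855] corner(-x,+y) [ 0.523375 -0.061025] (-x,-y) [ 0.517025 -0.110625] (+x,+y) [ 0.572975 -0.067375]
```

Request:
arm_command:
  steps:
    - {"rot": [0, 0, 0], "slide": [0, 0, -0.04], "grip": 0.6}
    - {"rot": [0, 0, 0], "slide": [0, 0, -0.035], "grip": 0.6}
    - {"rot": [0, 0, 0], "slide": [0, 0, -0.015], "grip": 0.1}
    - {"rot": [0, 0, 0], "slide": [0, 0, 0], "grip": 0.1}
    - {"rot": [0, 0, 0], "slide": [0, 0, 0], "grip": 0.1}
    - {"rot": [0, 0, 0], "slide": [0, 0, 0], "grip": 0.1}
    - {"rot": [0, 0, 0], "slide": [0, 0, 0], "grip": 0.1}
    - {"rot": [0, 0, 0], "slide": [0, 0, 0], "grip": 0.1}
  newtons: 60

```text
time: 24.65
ee_pos: [0.4566, -0.0782, 0.0233]
eef_rot: [0.998, -0.064, 0.001, 0.0]
ft_force: [0.2, -1.0, 5.5]
width: 0.0215
grip_force: 60.0
```

Request:
arm_command:
  steps:
    - {"rot": [0, 0, 0], "slide": [0, 0, 0.01], "grip": 0.1}
    - {"rot": [0, 0, 0], "slide": [0, 0, 0.02], "grip": 0.1}
    - {"rot": [0, 0, 0], "slide": [0, 0, 0.02], "grip": 0.1}
    - {"rot": [0, 0, 0], "slide": [0, 0, 0.02], "grip": 0.1}
    - {"rot": [0, 0, 0], "slide": [0, 0, 0.014], "grip": 0.1}
    - {"rot": [0, 0, 0], "slide": [0, 0, 0], "grip": 0.1}
    - {"rot": [0, 0, 0], "slide": [0, 0, 0], "grip": 0.1}
    - {"rot": [0, 0, 0], "slide": [0, 0, 0], "grip": 0.1}

```text
time: 25.65
ee_pos: [0.4553, -0.078, 0.1058]
eef_rot: [0.998, -0.064, -0.001, -0.0]
ft_force: [-0.9, -0.3, -3.2]
width: 0.0211
grip_force: 60.0
```

```bash
python3 - <<'E'
from h import *
s=sensors.read_state();print(s["ee_pos"],s["eef_rot"],s["width"],s["ft_force"],s["torque"])
p=eyes.camera("top");q=eyes.camera("side")
cv2.imwrite("pics/c6.png",np.hstack([cv2.resize(p["pixels"][130:230,270:370,::-1],(400,400)),cv2.resize(q["pixels"][170:270,240:340,::-1],(400,400))]))
E
```

```text
[ 0.45527354 -0.07802495  0.10578839] [ 9.97957903e-01 -6.38705797e-02 -7.45830474e-04 -1.31709657e-04] 0.02114039855522056 [-0.8802002  -0.28420451 -3.15577248] [ 0.06542515  0.26480427 -0.04054619]
```

View pics/c6.png

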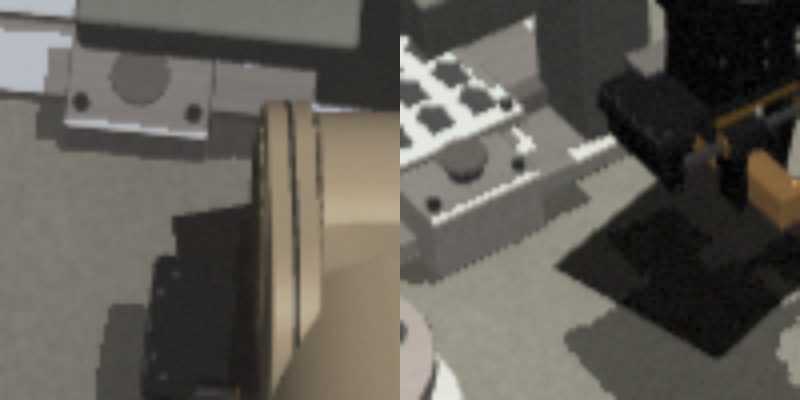

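Request:
arm_command:
  steps:
    - {"rot": [0, 0, 0], "slide": [0, 0.015, 0.006], "grip": 0.1}
    - {"rot": [0, 0, 0], "slide": [0, 0.03, 0], "grip": 0.1}
    - {"rot": [0, 0, 0], "slide": [0.005, 0.035, 0], "grip": 0.1}
    - {"rot": [0, 0, 0], "slide": [0.015, 0.0274, 0], "grip": 0.1}
    - {"rot": [0, 0, 0], "slide": [0.015, 0, 0], "grip": 0.1}
    - {"rot": [0, 0, 0], "slide": [0.01, 0, 0], "grip": 0.1}
    - {"rot": [0, 0, 0], "slide": [0, 0, 0], "grip": 0.1}
    - {"rot": [0, 0, 0], "slide": [0, 0, 0], "grip": 0.1}

```text
time: 26.75
ee_pos: [0.5004, 0.0287, 0.1124]
eef_rot: [0.998, -0.064, -0.0, 0.0]
ft_force: [-0.8, 1.2, -3.2]
width: 0.0215
grip_force: 60.0
```

```bash
python3 - <<'E'
from h import *
s=sensors.read_state();print(s["ee_pos"],s["eef_rot"],s["width"],s["ft_force"],s["torque"])
p=eyes.camera("top");q=eyes.camera("side")
cv2.imwrite("pics/c7.png",np.hstack([cv2.resize(p["pixels"][90:240,230:380,::-1],(400,400)),cv2.resize(q["pixels"][130:250,200:320,::-1],(400,400))]))
E
```

```text
[0.50035866 0.02871579 0.11238352] [ 9.97923955e-01 -6.44020454e-02 -3.74698630e-04  1.30868374e-04] 0.021522099502160597 [-0.77655123  1.22665675 -3.19800115] [0.07616688 0.30249211 0.02937   ]
```

View pics/c7.png

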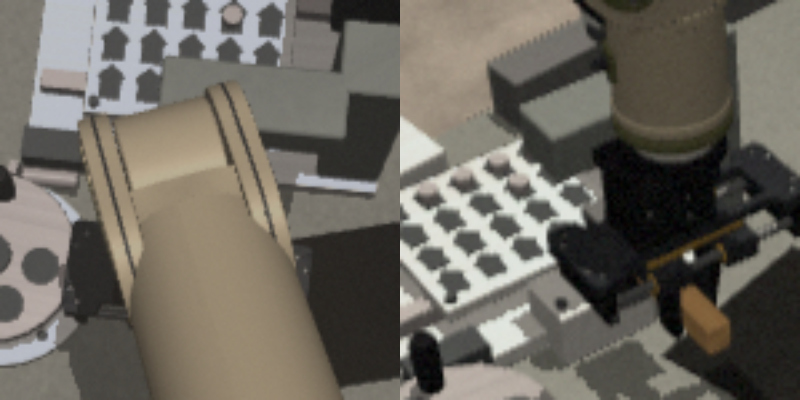

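Request:
arm_command:
  steps:
    - {"rot": [0, 0, 0], "slide": [0.02, 0.0003, 0], "grip": 0.1}
    - {"rot": [0, 0, 0], "slide": [0.02, 0.0004, 0], "grip": 0.1}
    - {"rot": [0, 0, 0], "slide": [0.013, 0, 0], "grip": 0.1}
    - {"rot": [0, 0, 0], "slide": [0.005, 0, 0], "grip": 0.1}
    - {"rot": [0, 0, 0], "slide": [0, 0, 0], "grip": 0.1}
    - {"rot": [0, 0, 0], "slide": [0, 0, -0.004], "grip": 0.1}
    - {"rot": [0, 0, 0], "slide": [0, 0, -0.004], "grip": 0.1}
    - {"rot": [0, 0, 0], "slide": [0, 0, 0], "grip": 0.1}

```text
time: 27.85
ee_pos: [0.5584, 0.0298, 0.1041]
eef_rot: [0.998, -0.064, -0.0, 0.0]
ft_force: [-0.5, 0.0, -3.2]
width: 0.0217
grip_force: 60.0
```

Request:
arm_command:
  steps:
    - {"rot": [0, 0, 0], "slide": [0, 0, -0.004], "grip": 0.1}
    - {"rot": [0, 0, 0], "slide": [0, 0, -0.004], "grip": 0.1}
    - {"rot": [0, 0, 0], "slide": [0, 0, -0.004], "grip": 0.1}
    - {"rot": [0, 0, 0], "slide": [0, 0, -0.003], "grip": 0.1}
    - {"rot": [0, 0, 0], "slide": [0, 0, 0], "grip": 0.1}
    - {"rot": [0, 0, 0], "slide": [0, 0, 0], "grip": 0.1}
    - {"rot": [0, 0, 0], "slide": [0, 0, 0], "grip": 0.1}
    - {"rot": [0, 0, 0], "slide": [0, 0, 0], "grip": 0.1}

```text
time: 28.85
ee_pos: [0.5589, 0.03, 0.0896]
eef_rot: [0.998, -0.064, 0.0, 0.0]
ft_force: [-2.6, 0.6, 0.6]
width: 0.0218
grip_force: 60.0
```

Request:
arm_command:
  steps:
    - {"rot": [0, 0, 0], "slide": [0, 0, -0.003], "grip": 0.1}
    - {"rot": [0, 0, 0], "slide": [0, 0, -0.003], "grip": 0.1}
    - {"rot": [0, 0, 0], "slide": [0, 0, -0.003], "grip": 0.1}
    - {"rot": [0, 0, 0], "slide": [0, 0, 0], "grip": 0.1}
    - {"rot": [0, 0, 0], "slide": [0, 0, 0], "grip": 0.1}
    - {"rot": [0, 0, 0], "slide": [0, 0, 0], "grip": 0.1}
    - {"rot": [0, 0, 0], "slide": [0, 0, 0], "grip": 0.1}
    - {"rot": [0, 0, 0], "slide": [0, 0, 0], "grip": 0.1}

```text
time: 29.85
ee_pos: [0.5588, 0.0301, 0.0808]
eef_rot: [0.998, -0.064, 0.0, 0.0]
ft_force: [-6.2, -0.1, 8.5]
width: 0.0209
grip_force: 60.0
```

```bash
python3 - <<'E'
from h import *
s=sensors.read_state();print(s["ee_pos"],s["eef_rot"],s["width"],s["ft_force"],s["torque"])
E
```

```text
[0.55880052 0.03008489 0.08079426] [ 9.97959680e-01 -6.38472336e-02  1.17922860e-05  8.54427919e-05] 0.020874910519367955 [-6.1878099  -0.14579707  8.46177059] [-0.05960948  0.989952   -0.04393918]
```

Request:
arm_command:
  steps:
    - {"rot": [0, 0, 0], "slide": [0, 0, -0.003], "grip": 0.1}
    - {"rot": [0, 0, 0], "slide": [0, 0, -0.003], "grip": 0.1}
    - {"rot": [0, 0, 0], "slide": [0, 0, 0], "grip": 0.1}
    - {"rot": [0, 0, 0], "slide": [0, 0, 0], "grip": 0.1}
    - {"rot": [0, 0, 0], "slide": [0, 0, 0], "grip": 0.1}
    - {"rot": [0, 0, 0], "slide": [0, 0, 0], "grip": 0.1}
    - {"rot": [0, 0, 0], "slide": [0, 0, 0], "grip": 0.1}
    - {"rot": [0, 0, 0], "slide": [0, 0, 0], "grip": 0.1}

```text
time: 30.85
ee_pos: [0.5576, 0.0305, 0.0745]
eef_rot: [0.998, -0.064, -0.001, 0.0]
ft_force: [-11.4, 1.8, 11.3]
width: 0.0213
grip_force: 60.0
```

```bash
python3 - <<'E'
from h import *
s=sensors.read_state();print(s["ee_pos"],s["width"],s["ft_force"],s["torque"])
p=eyes.camera("side")
cv2.imwrite("pics/c8.png",cv2.resize(p["pixels"][160:235,210:310,::-1],(800,600),interpolation=2))
E
```

```text
[0.5575619  0.03047345 0.07453765] 0.021284286032542524 [-11.43391933   1.80975714  11.30763061] [ 0.10942963  2.15880244 -0.03672428]
```

View pics/c8.png

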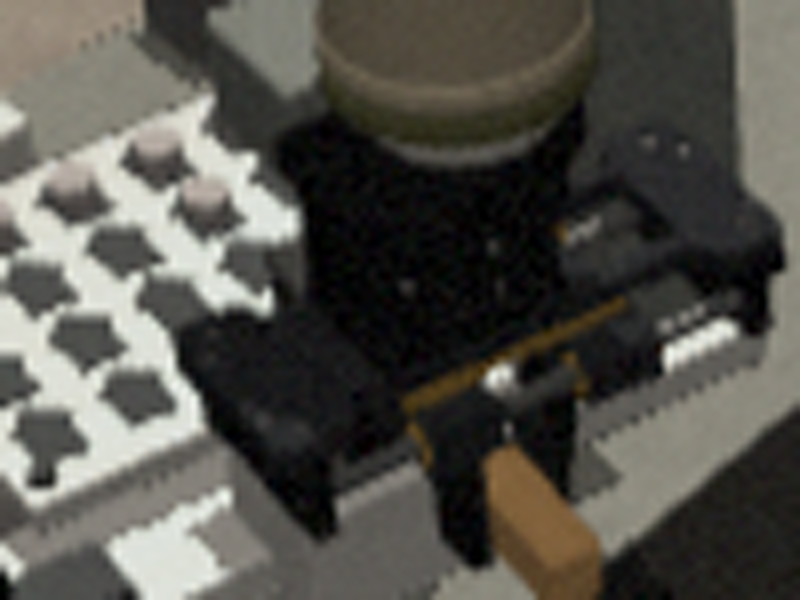

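The mallet is turning slightly in the grip while about 14 N reaches the pin. I'll lift off, back out, and check the pin numerically.

Request:
arm_command:
  steps:
    - {"rot": [0, 0, 0], "slide": [0, 0, 0.008], "grip": 0.1}
    - {"rot": [0, 0, 0], "slide": [0, 0, 0.01], "grip": 0.1}
    - {"rot": [0, 0, 0], "slide": [0, 0, 0.012], "grip": 0.1}
    - {"rot": [0, 0, 0], "slide": [-0.01, 0, 0], "grip": 0.1}
    - {"rot": [0, 0, 0], "slide": [-0.025, 0, 0], "grip": 0.1}
    - {"rot": [0, 0, 0], "slide": [-0.035, -0.01, 0], "grip": 0.1}
    - {"rot": [0, 0, 0], "slide": [-0.03, -0.04, 0], "grip": 0.1}
    - {"rot": [0, 0, 0], "slide": [-0.003, -0.055, 0], "grip": 0.1}

```text
time: 31.9
ee_pos: [0.4535, -0.0751, 0.1045]
eef_rot: [0.998, -0.063, -0.0, 0.001]
ft_force: [2.1, -1.5, -2.9]
width: 0.0214
grip_force: 60.0
```

```bash
python3 - <<'E'
from h import *
s=sensors.read_state();print(s["ee_pos"],s["width"],s["ft_force"],s["torque"])
for c in("top","side"):
    p=eyes.camera(c);ref=cv2.imread(f"pics/{c}0.png");im=p["pixels"][:,:,::-1].copy()
    up=proj(p,[.648,.018,.076]);dn=proj(p,[.648,.018,.061]);print(c,"expected shift",dn-up,up)
    print([(np.round(d["bbox"],1).tolist(),d["conf"]) for d in eyes.look_for("pin_top",p)][:2])
    u,v=(255,210) if c=="side" else (305,150)
    a=cv2.cvtColor(ref,6)[v-10:v+13,u-12:u+13];b=cv2.cvtColor(im,6)[v-10:v+13,u-12:u+13]
    print(a[::2,::2]);print(b[::2,::2])
E
```

```text
[ 0.4535426  -0.07506244  0.10445684] 0.02137649601156502 [ 2.14265    -1.54104857 -2.86950219] [-0.01509574  0.15959783 -0.0421496 ]
top expected shift [0.0674127 1.9785368] [305.16557124 148.83806963]
[([298.6, 143.1, 315.2, 157.2], 0.53)]
[[ 49  50  48  49  50  50  50  51  49  46  49  48  47]
 [ 91  78  80  68  54  53  49  50  47  48  50  49  48]
 [132 132 130 108  96  95  95  97  97 103  91  78  80]
 [130 132 127  97  97  98  99  97  97 112 130 127 128]
 [130 131 116  97  96  97  99  96  97  97 133 130 129]
 [132 132 129 100  98  99  97  96  97  95 128 129 128]
 [128 130 128  98  99 100  99 100  98 112 130 129 130]
 [130 130 130 127  92  97  98  94  93 127 129 128 128]
 [127 126 127 126 127 112  98 128 130 130 128 128  82]
 [128 129 127 127 125 127 126 124 124 127 124 123  53]
 [191 194 141 139 139 140 127 128 127 127 126 126  86]
 [ 76 100 131 155 168 178 181 186 188 188 141 140 141]]
[[ 45  48  47  49  48  47  46  48  47  46  47  47  45]
 [ 91  77  75  66  60  54  50  51  44  47  46  45  46]
 [126 128 125 125 121 100  95 104 121 106  89  76  74]
 [126 126 125 102  92  93  93  9
[... 1160 characters left out ...]
9 120 191 187 120  88  88  90  84  89]]
[[229 101  84  83  83 130 231 230 229 229 216 152  96]
 [231 229 109  78 207 228 230 230 203 137  96  95 121]
 [231 231 231 229 230 230 171 120  98 124 136 133 130]
 [223 231 230 229 160 101 110 129 137 135 137 138 135]
 [229 229 154 105 112 113 122 114 132 140 139 137 137]
 [151  98 128 131 114  98 100 101 100 111 136 138 121]
 [139 141 136 139 103 100  99  98 101 103 140 135 133]
 [139 138 140 141 100 101 100 103 103  82 134 133 133]
 [139 139 141 140 114  82  96  87  98 122 134 210 196]
 [139 143 140 139 139 133 123 127 134 210 216 147  99]
 [137 140  48  55 135 133 135 209 212 142  99  96  96]
 [ 97 136  79  76 131 207 209 136  98  97  98  96 103]]
```

```bash
python3 - <<'E'
from h import *
for c,u,v in(("side",255,208),("top",305,150)):
    p=eyes.camera(c);ref=cv2.cvtColor(cv2.imread(f"pics/{c}0.png"),6).astype(float);im=cv2.cvtColor(p["pixels"][:,:,::-1].copy(),6).astype(float)
    ref*= (120/np.median(ref[v-10:v+16,u-12:u+12]));im*=(120/np.median(im[v-10:v+16,u-12:u+12]))
    for k in(-3,0,3):
        print(c,k,"ref",ref[v-8:v+14,u+k].round().astype(int).tolist());print(c,k,"now",im[v-8:v+14,u+k].round().astype(int).tolist())
E
```

```text
side -3 ref [73, 92, 186, 211, 211, 140, 91, 88, 90, 89, 89, 88, 69, 54, 71, 110, 123, 123, 123, 123, 118, 121]
side -3 now [72, 92, 187, 204, 204, 196, 128, 83, 110, 109, 92, 88, 87, 90, 91, 91, 81, 114, 123, 118, 120, 117]
side 0 ref [180, 200, 210, 212, 145, 93, 91, 89, 86, 88, 88, 88, 86, 73, 45, 47, 108, 120, 122, 120, 120, 188]
side 0 now [204, 204, 204, 204, 152, 98, 98, 116, 108, 96, 89, 89, 91, 90, 92, 91, 85, 80, 112, 118, 120, 188]
side 3 ref [209, 211, 210, 140, 85, 86, 88, 90, 91, 91, 92, 91, 69, 52, 47, 101, 121, 118, 119, 119, 178, 140]
side 3 now [204, 204, 204, 142, 86, 115, 123, 122, 103, 93, 90, 91, 89, 90, 91, 92, 76, 91, 114, 120, 180, 141]
top -3 ref [64, 98, 111, 113, 112, 112, 114, 113, 115, 117, 115, 118, 112, 97, 147, 147, 144, 149, 161, 221, 204, 79]
top -3 now [70, 124, 127, 110, 112, 114, 114, 112, 114, 113, 116, 118, 115, 118, 115, 108, 145, 149, 164, 227, 205, 81]
top 0 ref [57, 78, 111, 110, 115, 112, 115, 112, 113, 117, 115, 118, 114, 107, 114, 148, 147, 147, 148, 161, 211, 103]
top 0 now [58, 81, 114, 113, 115, 114, 115, 113, 115, 115, 114, 115, 116, 116, 114, 110, 130, 152, 149, 162, 213, 105]
top 3 ref [55, 65, 110, 112, 114, 112, 113, 113, 115, 115, 115, 115, 114, 114, 150, 147, 144, 147, 149, 161, 219, 170]
top 3 now [56, 75, 135, 112, 110, 113, 115, 115, 115, 114, 115, 116, 116, 114, 108, 115, 145, 148, 149, 165, 222, 171]
```

The cap has moved down about 4.0 px in the side view, against 3.99 px expected for the full 15 mm, so the pin is fully down. Now I'll set the mallet on the mat.

Request:
arm_command:
  steps:
    - {"rot": [0, 0, 0], "slide": [0, -0.005, -0.025], "grip": 0.1}
    - {"rot": [0, 0, 0], "slide": [0, 0, -0.025], "grip": 0.1}
    - {"rot": [0, 0, 0], "slide": [0, 0, -0.015], "grip": 0.1}
    - {"rot": [0, 0, 0], "slide": [0, 0, -0.008], "grip": 0.1}
    - {"rot": [0, 0, 0], "slide": [0, 0, -0.005], "grip": 0.1}
    - {"rot": [0, 0, 0], "slide": [0, 0, 0], "grip": 0.1}
    - {"rot": [0, 0, 0], "slide": [0, 0, 0], "grip": 0.1}
    - {"rot": [0, 0, 0], "slide": [0, 0, 0], "grip": 0.1}

```text
time: 33.2
ee_pos: [0.4562, -0.0802, 0.027]
eef_rot: [0.998, -0.064, 0.0, 0.0]
ft_force: [0.1, -0.4, -3.6]
width: 0.0217
grip_force: 60.0
```

Request:
arm_command:
  steps:
    - {"rot": [0, 0, 0], "slide": [0, 0, -0.002], "grip": 0.1}
    - {"rot": [0, 0, 0], "slide": [0, 0, -0.002], "grip": 0.1}
    - {"rot": [0, 0, 0], "slide": [0, 0, -0.001], "grip": 0.1}
    - {"rot": [0, 0, 0], "slide": [0, 0, 0], "grip": 0.1}
    - {"rot": [0, 0, 0], "slide": [0, 0, 0], "grip": 0.1}
    - {"rot": [0, 0, 0], "slide": [0, 0, 0], "grip": 0.1}
    - {"rot": [0, 0, 0], "slide": [0, 0, 0], "grip": 0.1}
    - {"rot": [0, 0, 0], "slide": [0, 0, 0], "grip": 0.1}

```text
time: 34.2
ee_pos: [0.4559, -0.0801, 0.0216]
eef_rot: [0.998, -0.064, 0.0, 0.0]
ft_force: [-1.1, -0.6, -3.1]
width: 0.0214
grip_force: 60.0
```

Request:
arm_command:
  steps:
    - {"rot": [0, 0, 0], "slide": [0, 0, -0.002], "grip": 0.1}
    - {"rot": [0, 0, 0], "slide": [0, 0, -0.0015], "grip": 0.1}
    - {"rot": [0, 0, 0], "slide": [0, 0, 0], "grip": 0.1}
    - {"rot": [0, 0, 0], "slide": [0, 0, 0], "grip": 0.1}
    - {"rot": [0, 0, 0], "slide": [0, 0, 0], "grip": 0.1}
    - {"rot": [0, 0, 0], "slide": [0, 0, 0], "grip": 0.1}
    - {"rot": [0, 0, 0], "slide": [0, 0, 0], "grip": 0.1}
    - {"rot": [0, 0, 0], "slide": [0, 0, 0], "grip": 0.1}

```text
time: 35.2
ee_pos: [0.4557, -0.08, 0.0182]
eef_rot: [0.998, -0.064, -0.0, 0.0]
ft_force: [-5.5, 0.7, 5.6]
width: 0.0214
grip_force: 60.0
```

Request:
arm_command:
  steps:
    - {"rot": [0, 0, 0], "slide": [0, 0, 0.001], "grip": 0.3}
    - {"rot": [0, 0, 0], "slide": [0, 0, 0], "grip": 0.45}
    - {"rot": [0, 0, 0], "slide": [0, 0, 0], "grip": 0.6}
    - {"rot": [0, 0, 0], "slide": [0, 0, 0], "grip": 0.7}
    - {"rot": [0, 0, 0], "slide": [0, 0, 0], "grip": 0.7}
    - {"rot": [0, 0, 0], "slide": [0, 0, 0.02], "grip": 0.7}
    - {"rot": [0, 0, 0], "slide": [0, 0, 0.04], "grip": 0.7}
    - {"rot": [0, 0, 0], "slide": [0, 0, 0.05], "grip": 0.7}

```text
time: 36.2
ee_pos: [0.4551, -0.0799, 0.1297]
eef_rot: [0.998, -0.064, -0.001, -0.0]
ft_force: [0.9, -0.8, -0.6]
width: 0.0609
grip_force: 0.0
```

Request:
arm_command:
  steps:
    - {"rot": [0, 0, 0], "slide": [0, 0, 0.06], "grip": 0.7}
    - {"rot": [0, 0, 0], "slide": [0, 0, 0.06], "grip": 0.7}
    - {"rot": [0, 0, 0], "slide": [0, 0, 0.04], "grip": 0.7}
    - {"rot": [0, 0, 0], "slide": [0, -0.05, 0.02], "grip": 0.7}
    - {"rot": [0, 0, 0], "slide": [0, -0.06, 0], "grip": 0.7}
    - {"rot": [0, 0, 0], "slide": [0, -0.06, 0], "grip": 0.7}
    - {"rot": [0, 0, 0], "slide": [0, -0.06, 0], "grip": 0.7}
    - {"rot": [0, 0, 0], "slide": [0, -0.06, 0], "grip": 0.7}

```text
time: 37.2
ee_pos: [0.4556, -0.3719, 0.3091]
eef_rot: [0.998, -0.064, 0.0, 0.0]
ft_force: [0.3, -0.2, 0.0]
width: 0.0612
grip_force: 0.0
```

```bash
python3 - <<'E'
from rot import *
s=sensors.read_state();print(s["time"],s["ee_pos"],s["width"],s["ft_force"])
P={}
for c in("top","side"):
    p=P[c]=eyes.camera(c)
    for n in("mallet","mallet_head","mat_centre"): print(c,n,[(np.round(d["bbox"],1).tolist(),round(d["conf"],2)) for d in eyes.look_for(n,p)][:3])
    print(wheelrot(p,c))
p=P["top"]
# predicted head-top & handle-end corners
x=np.array([.992,-.127,0]);y=np.array([.127,.992,0]);h=np.array([.545,-.0915,0])
for c in P:
  print(c,"pred head box",np.array([proj(P[c],h+a*.025*x+b*.025*y+[0,0,z]) for a in(-1,1) for b in(-1,1) for z in(.003,.079)]).round(1).tolist())
g=cv2.cvtColor(p["pixels"],cv2.COLOR_RGB2GRAY)
hc=proj(p,h+[0,0,.079]).round().astype(int);print(hc);print(g[hc[1]-16:hc[1]+18:2,hc[0]-18:hc[0]+20:2])
E
```

```text
37.2 [ 0.45560613 -0.37194593  0.30908112] 0.06119238478846533 [ 0.34965613 -0.18840428  0.0132695 ]
top mallet [([339.7, 176.9, 367.4, 248.7], 0.83), ([350.5, 256.4, 394.0, 318.8], 0.68)]
top mallet_head [([350.0, 256.2, 395.7, 320.8], 0.91), ([338.5, 178.1, 362.4, 245.3], 0.79), ([299.0, 144.7, 314.7, 159.0], 0.62)]
top mat_centre [([311.2, 171.0, 392.7, 242.4], 0.85)]
(0.9994806292748272, np.float32(-0.08691419), array([-0.20314668,  0.22050762], dtype=float32))
side mallet [([349.3, 240.2, 413.9, 275.9], 0.89), ([297.5, 200.8, 341.3, 248.3], 0.81)]
side mallet_head [([299.4, 196.7, 341.9, 246.1], 0.87), ([347.3, 239.0, 409.1, 278.6], 0.76)]
side mat_centre [([281.7, 203.9, 358.4, 258.2], 0.7)]
(0.9986999668001706, np.float32(-0.1484965), array([-0.4375682,  0.3804465], dtype=float32))
top pred head box [[357.4, 207.1], [360.6, 200.7], [337.9, 204.9], [339.8, 198.3], [359.4, 188.1], [362.7, 180.4], [340.0, 185.9], [342.0, 178.1]]
side pred head box [[323.0, 227.6], [322.8, 207.8], [308.8, 234.7], [308.0, 214.9], [313.2, 218.2], [312.6, 198.5], [299.1, 225.1], [298.0, 205.3]]
[351 
[... 682 characters left out ...]
 128 129 128 129 129 128 129 126  36  37  41
   40]
 [ 41  31  31  34 109 128 128 129 128 128 129 128 129 129 124  38  37  43
   39]
 [ 41  35  33  37 130 130 128 130 132 129 131 129 129 131 124  39  38  38
   40]
 [ 40  34  34  34 129 129 130 130 129 130 130 130 130 131 100  40  37  38
   38]
 [ 42  33  30  35 130 130 130 131 130 132 130 131 132 132  76  39  38  39
   38]
 [ 41  35  28  30  37  56  79 100 122 122 123 127 127 133  56  39  38  38
   38]
 [ 43  31  31  29  28  28  28  48  32  28  28  29  36  37  36  37  41  38
   39]
 [ 41  30  31  40  30  27  97 163 159 150  90  29  26  35  39  38  38  37
   38]
 [ 38  39  39  35  39  46 131 164 162 164 135  38  36  38  40  39  39  37
   38]]
```

```bash
python3 -c "
from bench import order
print(order.close_job())"
```

```text
the job is handed in; nothing more can be done
None
```

The job is handed in at about 37 s of the 72 s limit: the wheel is one revolution on (within about 0.15°), the lock pin measures fully down, and the mallet stands on its face with its whole head on the mat; the first crank overshot by 2.8° and I corrected it before taking the mallet.

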